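# Clamp a violin scroll head with a recessed thumbwheel

### The arm

A 7-joint arm with a two-finger parallel gripper is mounted at the origin on the work surface. World frame = base frame: x ahead of the robot, y to its left, z up, the work surface at z = 0. Lengths are in mm, angles in rad, forces in N, time in s.
With the tool pointing down it reaches from about 425 to 875 mm from the base axis. Payload 8.4 kg.
Tool frame: the origin (TCP) lies at the very end of the fingers, on their centre line; the grasp point (between the pads) lies 19 mm behind it (bot.grip_point_offset is the z of the grasp point in the tool frame, in mm); z points along the fingers, x is the direction in which the jaws open and shut, and the axes are right-handed (so a half turn about z gives the same grasp; the last joint's range is limited). The gripper opens to 87 mm and grips with 3 to 60 N. Pads are 19 mm wide; open, the fingers measure 117 mm over their backs; the gripper's body (75 mm by 190 mm) begins 51 mm behind the grasp point.
Start: joints at [-1.329, 0.333, 0.04, 1.465, -0.013, 1.343, -0.059], TCP at [217.256, 612.586, 198.446] pointing down, gripper open.
Joint ranges: [-2.58, 2.58], [-0.38, 2.09], [-1.3, 1.39], [0.25, 2.4], [-1.5, 4.64], [0.08, 2.09], [-2.65, 2.65]. Speed limits (rad/s): [2.22, 2.22, 2.79, 2.79, 3.14, 3.14, 3.14].

### API

Orientations are given as a unit quaternion [w, x, y, z].
In Python, from rig import readout, camera, finish_job, bot gives the robot as it stands.
- The arm moves only by the tool play_rows, never from a script. Its argument "commands" is a list of rows, each a list of 6 numbers: the shift along the world's x, y, z in mm, then the turn, a rotation vector about the world's x, y, z in rad. In form: [[dx, dy, dz, wx, wy, wz], ...]. A call has exactly 5 rows; each row shifts and turns the pose as measured when the row begins; what a row does not reach is not made up. A row lasts 1/12 s, in which the tool goes at most 41.7 mm and 7.16 degrees, less where a joint would pass 70% of its speed; a pose out of reach is approached as far as the arm can. A call with a gripper value outside its range is refused whole. "grip" is the closure, from -1 (fully open) to 1 (shut), set as the call begins (left out, the last holds). The fingers move at their own pace and stop on an object; "force" is the grip in N (left out, the last holds). Time passes only in rows, so rows that do not move let the fingers close, or fill a call up. It gives the time, the measured TCP pose, the force and the opening at its end, in the units of the state.
- readout.observe(): the state, without advancing time (a new reading comes with each control period).
- camera(name): name is "scene" or "top"; returns a dict with "frame" (480x640x3 uint8, blue, green, red), "camera_matrix" (3x3 intrinsics, pixels), "R" (3x3) and "t" (3): a world point X has camera coordinates R X + t. Camera axes: x right, y down, z forward; pixel columns grow to the right and rows downward; lengths in mm; the calibration is good to about 2 mm. A picture is of the moment at which its call begins. There is no depth.
- finish_job(): hands the job in, once; it reports no verdict.
The state is a dict: "time": time; "q": joint angles; "joint_velocities": joint speeds; "joint_torque": joint torques, N m; "position": TCP position; "eef_rot": TCP orientation; "force": force on the tool from outside, world axes, zero at the start; "moment": the same for the moment, N m; "grip_width": finger opening in mm.
Only numpy, scipy, OpenCV 4.12 (cv2) and the standard library are available. Lean on these libraries where they do the work, as an engineer would, in place of code of your own. Each camera call takes 0.05 s, during which the arm holds its last target.

### The job

Gently lay the loose maple scroll head flat and square on the bed of the little bench clamp, mid-length between the two open jaws, with its scroll at the far side from you, and let go of it. Then close the clamp by rolling the exposed rim of its recessed thumbwheel towards the jaws with a fingertip, pressing lightly and stopping as soon as you feel the head nipped firmly but gently (about 6 N), so that it stays held when you let go. Do not push the moving jaw itself, do not press hard on the wheel, and leave the jar, the gouge and the sanding block where they are.

Things in the scene. Friction and masses are not known exactly. Their poses are not given: they have to be found in the camera images.
- clamp: Bench clamp, fixed, turned up to 0.3 rad: wooden base plate 110 x 210 x 12 mm. Along its y: steel post with cork pad (+y), gap, moving jaw, green wheel housing (-y). Origin on the bench under the gap, z up, +y = the way the jaw closes, +x along the workpiece, away from the robot. Post 50 mm in x, y = 32 to 56 mm, top 42 mm above the bench. Housing 45 x 66 mm, centred at y = -90 mm, top 45 mm.
- bed (a point): Point on the top of the clamp's base plate (the bed, 12 mm above the bench) above the clamp's origin: here the middle of the scroll head should lie, in x within about 10 mm. Axes as the clamp's.
- wheel_top (a point): Top of the brass thumbwheel's rim, 52 mm above the bench, at y = -90 mm of the clamp; does not turn. Wheel radius 24 mm, 14 mm wide, smooth and rigid (touch down at 10 mm/s or slower), axle along the clamp's x; only the upper 7 mm of rim stand clear of the housing. A flat closed fingertip pressed on the rim and dragged level to the clamp's +y turns it by friction. Axes as the clamp's.
- jaw_face (a point): Middle of the cork face of the moving jaw, 19 mm above the bench. The jaw is 40 mm (x), 13 mm thick (y, behind the face), 14 mm high: its top is 26.5 mm above the bench. At the start its face is 33 to 38 mm from the pad's face. Axes as the clamp's.
- pad_face (a point): Middle of the cork face of the pad on the post, 19 mm above the bench, 20 mm from the clamp's origin towards +y, top 26.5 mm above the bench; backed by a stiff spring (10 N per mm, 3 mm travel). Axes as the clamp's.
- jaw: The moving jaw; origin on its face, on the bed. Not to be pushed.
- wheel: The thumbwheel, origin at its centre; turns about its x. Rolling its top towards +y moves the jaw towards +y, 5 mm per radian (1 mm per 4.8 mm of rim). Needs 1.4 to 2.6 rad (34 to 62 mm of rim): several strokes; stays where left. Drag along the rim while turning: 1.9 N free, 1.9 + 0.21 F with the jaw bearing on the head with F newtons; felt at a standstill, about 1 N less (2.7 N is well nipped).
- head: The scroll head; origin in the middle of its underside.
- head_mid (a point): Loose maple violin scroll head, about 70 g: block 80 mm long (x from -52 to +28 mm of this point), 26 mm wide (y), 40 mm high; round scroll, 39 mm diameter, at its +x end. This point is mid-width, 20 mm above the underside; x points to the scroll. Grip it across its width by the upper 20 mm near this point: jaw and pad rise 14.5 mm beside it in the clamp and leave no room for fingers.
- scroll (a point): Middle of the scroll, 45 mm from head_mid along the head's x. It starts pointing away from the robot, give or take 0.6 rad.
- varnish_jar: Bystander: amber glass jar, 52 mm diameter, 75 mm high. Origin under its centre.
- gouge: Bystander: carving gouge lying on the bench, 200 mm long (x from -105 to +95 mm), 26 mm thick. Origin under the ferrule.
- sanding_block: Bystander: cork sanding block 75 x 45 x 28 mm. Origin under its centre.
There are look-alikes about, which are no part of the job. What is shaped like the head but pink is not meant. Of the things shaped like the clamp, the wooden one is meant.

How it is judged (in metres and radians):
On the way, in this order (a step that is already met when the one before it is completed fails the run):
1. the head lies on the bed between the open jaws, let go of (x of head_mid in the frame of clamp between -0.015 and 0.015 m and z of head_mid in the frame of clamp between 0.028 and 0.036 m and y of head_mid in the frame of clamp between -0.02 and 0.02 m and x of scroll in the frame of clamp above 0.02 m and angle between the x axis of head_mid and the x axis of clamp, either way round below 0.2 rad and angle between head_mid's own z axis and vertical below 0.1 rad and contact force between the fingers and head below 0.1 N and contact force between jaw and head below 2.5 N), for 0.2 s.
2. with a fingertip on the thumbwheel, the jaw comes to bear on the head (contact force between jaw and head above 3 N and contact force between the fingers and wheel above 0.5 N), for 0.05 s.
At the end, for the whole second after the job is handed in: The head lies flat on the bed (middle within 15 mm of the bed point along the clamp's x, height within 4 mm, square within 0.2 rad, upright within 0.1 rad), scroll at the clamp's +x side, at rest, held by the jaw with 3 to 14 N with the robot clear (x of head_mid in the frame of clamp between -0.015 and 0.015 m and z of head_mid in the frame of clamp between 0.028 and 0.036 m and y of head_mid in the frame of clamp between -0.02 and 0.02 m and x of scroll in the frame of clamp above 0.02 m and angle between the x axis of head_mid and the x axis of clamp, either way round below 0.2 rad and angle between head_mid's own z axis and vertical below 0.1 rad and contact force between jaw and head between 3 and 14 N and linear speed of head below 0.01 m/s); the robot touches nothing.
It fails at once if the head is nipped too hard (over 14 N) (contact force between jaw and head above 14 N).
It fails at once if the fingertip presses on the thumbwheel with over 25 N (contact force between the fingers and wheel above 25 N).
It fails at once if the robot pushes the moving jaw itself (over 4 N) (contact force between any of the arm, the fingers and jaw above 4 N).
It fails at once if the head is dropped (falls free faster than 0.4 m/s) (contact force between the fingers and head below 0.05 N and linear speed of head above 0.4 m/s).
It fails at once if the jar, gouge or sanding block is moved over 20 mm (distance of any of varnish_jar, gouge, sanding_block from where it was at the start of the episode above 0.02 m).
It also fails if it takes over 72 s, if anything falls off the work surface, if the arm or the gripper's body presses on something with over 40 N, if the wrist force passes 120 N, or if a joint passes its speed limit or range.

## Working session

There is one attempt and no reset: what is moved stays moved. The work goes in short steps, Python scripts to look and compute and a tool call to move; the robot and the scene stay as the last step left them, time stands still between calls to the robot, and variables do not carry over. Pictures are saved under pics/ and viewed, and the job is handed in when it is done.

Besides the shell and the picture viewer there is one more tool, called as name(argument=value, ...) on one line, values as JSON. play_rows: Moves the arm, as the interface text tells. Its arguments: {"type":"object","properties":{"commands":{"type":"array","items":{"type":"array","items":{"type":"number"}}},"grip":{"type":"number"},"force":{"type":"number"}},"required":["commands"]}

```bash
ls; mkdir -p pics; cat > h.py <<'E'
import numpy as np, cv2
from rig import readout, camera, finish_job, bot
def snap(n,f):
    c=camera(n); cv2.imwrite('pics/'+f,c['frame']); np.savez('pics/'+f+'.npz',**{k:np.array(v) for k,v in c.items()}); return c
def load(f): return np.load('pics/'+f+'.npz')
def ray(c,u,v):
    K=np.array(c['camera_matrix']);R=np.array(c['R']);t=np.array(c['t']).ravel()
    return -R.T@t, R.T@np.linalg.inv(K)@np.array([u,v,1.])
def plane(c,u,v,z):
    o,d=ray(c,u,v); return o+d*(z-o[2])/d[2]
def proj(c,X):
    p=np.array(c['camera_matrix'])@(np.array(c['R'])@np.array(X,float)+np.array(c['t']).ravel()); return p[:2]/p[2]
E
python3 - <<'E'
from h import *
s=readout.observe()
print(s)
for n in('scene','top'):
    c=snap(n,n+'0.png'); print(n,-np.array(c['R']).T@np.array(c['t']).ravel(), np.array(c['R']))
E
```

```text
pics
{'time': 0.0, 'q': array([-1.32920711,  0.33390709,  0.03989448,  1.46625974, -0.01341945,
        1.34328529, -0.0585079 ]), 'joint_velocities': array([-0.00174857,  0.00070286,  0.00078719,  0.00074081,  0.00138145,
       -0.00146419, -0.00090247]), 'joint_torque': array([ 1.28810447e-03, -6.56363010e+01,  1.33591678e+00, -4.03795731e+01,
       -5.97075373e-02,  4.51839762e-02,  1.59316460e-04]), 'position': array([217.11876548, 612.13770101, 197.56768887]), 'eef_rot': array([ 4.98010792e-04,  8.16785251e-01,  5.76941262e-01, -6.21700274e-04]), 'force': array([ 0.6509086 , -0.55100111, -0.4438154 ]), 'moment': array([0.01325158, 0.0081749 , 0.03283157]), 'grip_width': 87.27656241147474}
scene [1330.18176822 -200.12636958  592.05035166] [[ 0.36517076  0.93085841 -0.01236672]
 [ 0.49298538 -0.20462997 -0.84563112]
 [-0.78969344  0.30270315 -0.53362447]]
top [ 412.27752616  100.60859186 1414.26103342] [[-1.61962774e-03 -9.99925155e-01  1.21268970e-02]
 [-9.93972495e-01  2.80422221e-04 -1.09629380e-01]
 [ 1.09617774e-01 -1.22313608e-02 -9.93898555e-01]]
```

View pics/scene0.png

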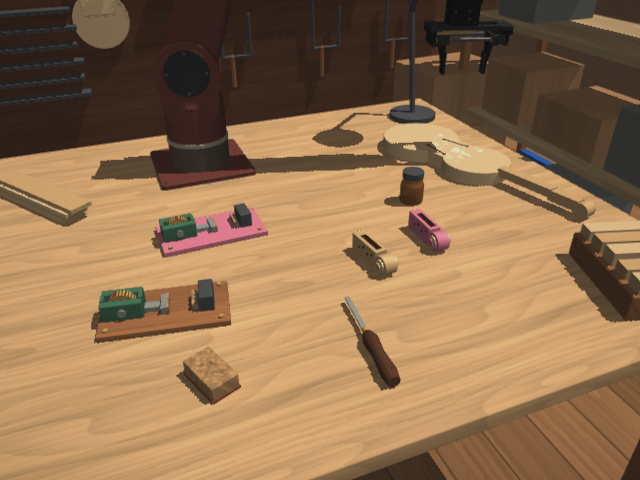

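View pics/top0.png

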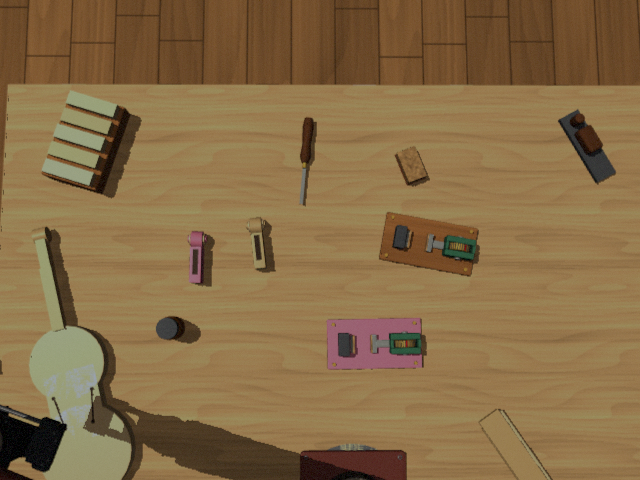

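Candidates, as top-view pixels:
- **Heads:** maple at (258,243), pink at (197,257). The maple one is meant.
- **Clamps:** wooden at (429,244), pink at (375,344). The wooden one is meant.

Next I check both choices in a close crop and measure them.

```bash
python3 - <<'E'
from h import *
a=cv2.imread('pics/top0.png')
c1=cv2.resize(a[205:285,370:490],None,fx=5,fy=5,interpolation=cv2.INTER_CUBIC)
c2=cv2.resize(a[205:285,225:285][:, :],None,fx=5,fy=5,interpolation=cv2.INTER_CUBIC)[:, :200*1]
c2=cv2.resize(a[205:285,240:280],None,fx=5,fy=5,interpolation=cv2.INTER_CUBIC)
cv2.imwrite('pics/crop0.png',np.hstack([c1,c2]))
b=cv2.imread('pics/scene0.png')
d1=cv2.resize(b[265:345,85:245],None,fx=4,fy=4,interpolation=cv2.INTER_CUBIC)
d2=cv2.resize(b[220:300,340:380+30],None,fx=2,fy=4,interpolation=cv2.INTER_CUBIC)
cv2.imwrite('pics/crop1.png',np.hstack([d1,d2]))
# base mask
hsv=cv2.cvtColor(a,cv2.COLOR_BGR2HSV)
for p in [(400,255),(429,260),(450,235),(258,225),(258,262),(350,180),(460,262),(252,243),(264,243),(300,243)]: print(p,hsv[p[1],p[0]])
E
```

```text
(400, 255) [ 13 169 115]
(429, 260) [ 14 173 115]
(450, 235) [ 19 125  90]
(258, 225) [ 21 104 154]
(258, 262) [ 22 105 153]
(350, 180) [ 20 111 154]
(460, 262) [ 14 173 109]
(252, 243) [ 25  86 152]
(264, 243) [ 15 139  57]
(300, 243) [ 18 126 154]
```

View pics/crop0.png

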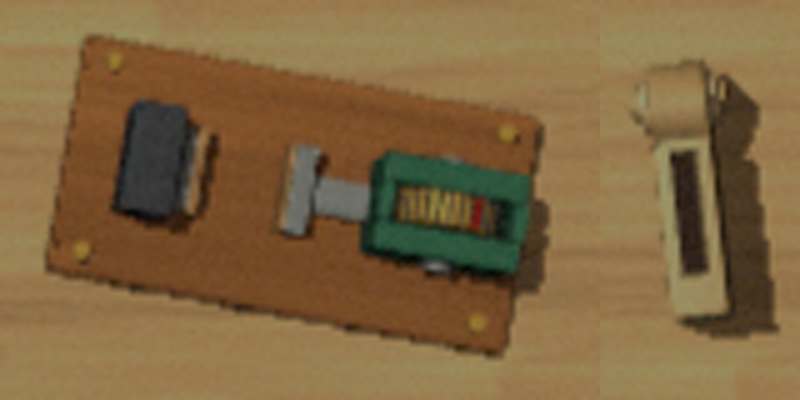

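View pics/crop1.png

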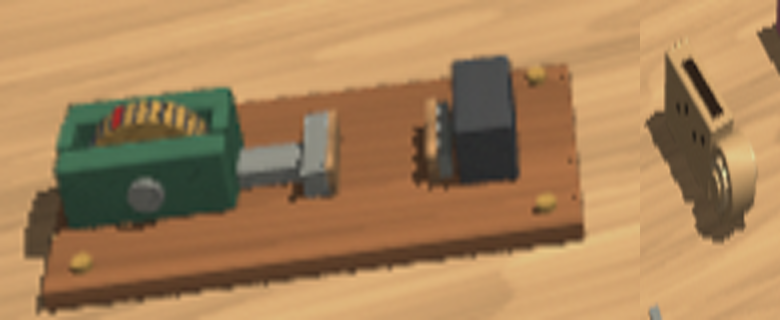

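```bash
cat > m.py <<'E'
from h import *
c=load('top0.png'); s=load('scene0.png')
a=c['frame']; hsv=cv2.cvtColor(a,cv2.COLOR_BGR2HSV).astype(int)
H,S,V=hsv[...,0],hsv[...,1],hsv[...,2]
def cnt(m,box,cl=0):
    x0,y0,x1,y1=box; mm=np.zeros(m.shape,np.uint8); mm[y0:y1,x0:x1]=m[y0:y1,x0:x1]*255
    if cl: mm=cv2.morphologyEx(mm,cv2.MORPH_CLOSE,np.ones((cl,cl),np.uint8))
    cs,_=cv2.findContours(mm,cv2.RETR_EXTERNAL,cv2.CHAIN_APPROX_NONE); return max(cs,key=cv2.contourArea)
def rect(k,z):
    P=np.array([plane(c,u,v,z)[:2] for u,v in k[:,0,:]],np.float32); r=cv2.minAreaRect(P); return r
base=cnt((S>150)&(H<17)&(V>60)|(H>60)&(H<95)&(S>80),(370,205,490,285),15); print('base',rect(base,12))
g=cnt((H>60)&(H<95)&(S>80),(430,225,490,270),5); print('green',rect(g,45))
post=cnt((V<60)&(S<110),(390,220,415,255)); print('post',rect(post,42))
slot=cnt((V<80),(252,230,263,265)); print('slot',rect(slot,40), slot[:,0].mean(0))
for n,p in dict(b1=(387,212),b2=(478.6,229),b3=(470,276),b4=(379,259)).items(): print(n,plane(c,*p,12)[:2])
for n,p in dict(gTL=(445.6,235.6),gTR=(476.3,241),gBR=(474,259.6),gBL=(443,255.6)).items(): print(n,plane(c,*p,45)[:2])
# head: block top corners
for n,p in dict(hTL=(251,233.5),hTR=(262.5,232),hBR=(266,267.5),hBL=(255,268.7),sl1=(255.5,235.4),sl2=(259.3,235.2),sl3=(261.2,259.2),sl4=(257,259.8)).items(): print(n,plane(c,*p,40)[:2])
E
python3 m.py
```

```text
base ((567.9658203125, -179.04193115234375), (214.2652130126953, 110.6222915649414), 79.58356475830078)
green ((556.1294555664062, -238.71444702148438), (69.77420806884766, 45.09746170043945), 79.1224594116211)
post ((580.3262939453125, -109.87559509277344), (29.57579231262207, 50.16118621826172), 79.71288299560547)
slot ((557.52978515625, 207.8011474609375), (53.63859176635742, 9.902070045471191), 6.161670684814453) [257.24528302 246.81132075]
b1 [640.70882212 -84.6852687 ]
b2 [ 601.63618228 -292.89828577]
b3 [ 494.64592761 -270.13454431]
b4 [533.25706917 -65.01487225]
gTL [ 582.40983435 -209.73816686]
gTR [ 570.33706794 -277.69456408]
gBR [ 528.95905068 -271.33823136]
gBL [ 537.86956627 -202.86532473]
hTL [587.77440184 221.91910927]
hTR [591.128774   196.45240295]
hBR [512.16862018 188.1615469 ]
hBL [509.53526267 212.37940571]
sl1 [583.52566646 211.90940014]
sl2 [583.97181141 203.49234513]
sl3 [530.54726178 198.87898247]
sl4 [529.22290027 208.13655154]
```

```bash
cat > o.py <<'E'
from h import *
import sys
O=np.array([572.1,-152.8]); yaw=-0.183
ex=np.array([np.cos(yaw),np.sin(yaw)]); ey=np.array([-ex[1],ex[0]])
def W(x,y,z): return np.r_[O+x*ex+y*ey,z]
def box(x0,x1,y0,y1,z): return [W(x0,y0,z),W(x1,y0,z),W(x1,y1,z),W(x0,y1,z)]
def ov(n,f,o,win,sc):
    c=load(f); x0,y0,x1,y1=win
    im=cv2.resize(c['frame'][y0:y1,x0:x1],None,fx=sc,fy=sc,interpolation=cv2.INTER_CUBIC)
    for B,col in [(box(-22.5,22.5,-123,-57,45),(255,255,0)),(box(-25,25,32,56,42),(255,0,255)),(box(-20,20,-28,-15,26.5),(0,255,255)),(box(-20,20,20,32,26.5),(255,255,255))]:
        p=np.array([(proj(c,X)-[x0,y0]+.5)*sc for X in B],np.int32); cv2.polylines(im,[p],True,col,1)
    cv2.imwrite('pics/'+o,im)
if __name__=='__main__':
    ov('top','top0.png','ov_top.png',(370,205,490,285),6)
    ov('scene','scene0.png','ov_sc.png',(90,270,240,345),5)
E
python3 o.py
```

```text
(no output)
```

View pics/ov_top.png

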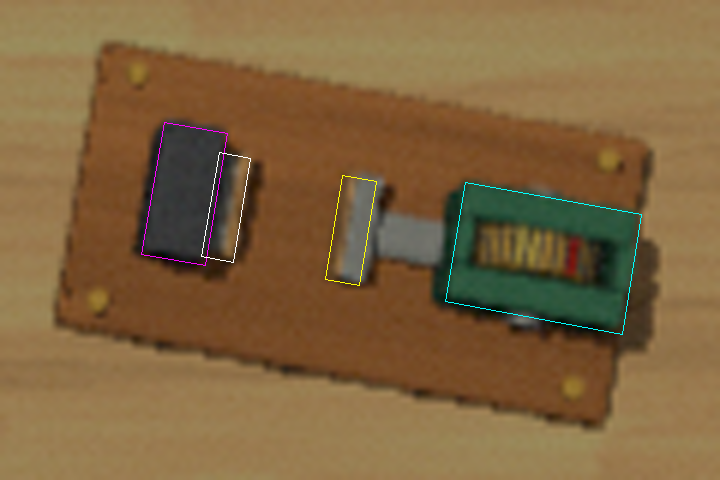

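View pics/ov_sc.png

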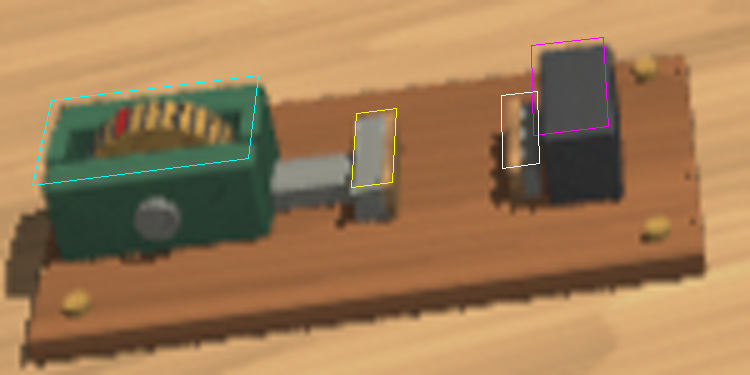

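The overlay of the measured clamp agrees with both views to about 2 mm, which is the calibration limit. The wooden clamp is near (573.7, -152.3) with yaw -0.183 rad, and the jaw gap is about 36 mm. The maple head's head_mid is near (562, 206) with yaw about +0.11 rad. I now move above the head.

play_rows(commands=[[26,-31,0,0,0,0.035],[26,-31,0,0,0,0.035],[26,-31,0,0,0,0.035],[26,-31,0,0,0,0.035],[26,-31,0,0,0,0.035]], grip=-1, force=15)

```text
time: 0.52
position: [339.1, 457.7, 193.5]
eef_rot: [-0.001, 0.755, 0.656, -0.004]
force: [1.6, 0.7, 0.6]
grip_width: 87.1
```

play_rows(commands=[[26,-31,0,0,0,0.035],[26,-31,0,0,0,0.035],[26,-31,0,0,0,0.035],[26,-31,0,0,0,0.035],[26,-31,0,0,0,0.035]])

```text
time: 0.93
position: [470.7, 295.7, 192.4]
eef_rot: [-0.0, 0.691, 0.722, -0.005]
force: [1.0, 1.3, 0.7]
grip_width: 87.2
```

play_rows(commands=[[28,-28,-10,0,0,0.025],[28,-28,-20,0,0,0.025],[28,-28,-20,0,0,0.016],[7,-6,-20,0,0,0],[0,0,0,0,0,0]])

```text
time: 1.35
position: [563.9, 196.5, 124.7]
eef_rot: [0.002, 0.669, 0.743, -0.004]
force: [-1.1, -0.6, -0.3]
grip_width: 86.8
```

```bash
python3 - <<'E'
from h import *
s=readout.observe(); print(s['position'],s['eef_rot'],s['q'])
for n,w in(('scene',(320,120,480,300)),('top',(190,170,330,300))):
    c=snap(n,n+'1.png'); print(proj(c,s['position']), proj(c,[562,206,40]))
    x0,y0,x1,y1=w; cv2.imwrite('pics/%s1c.png'%n,cv2.resize(c['frame'][y0:y1,x0:x1],None,fx=3,fy=3))
E
```

```text
[563.90979397 196.49081815 124.72836765] [ 0.00194572  0.66948826  0.74280868 -0.00411633] [-0.68277822  0.28497195  0.32243861  1.7016497  -0.08888772  1.17597121
  1.33677411]
[367.43078662 204.14870281] [369.77583838 242.88372531]
[259.58096171 239.7213973 ] [258.08835126 245.04662043]
```

View pics/scene1c.png

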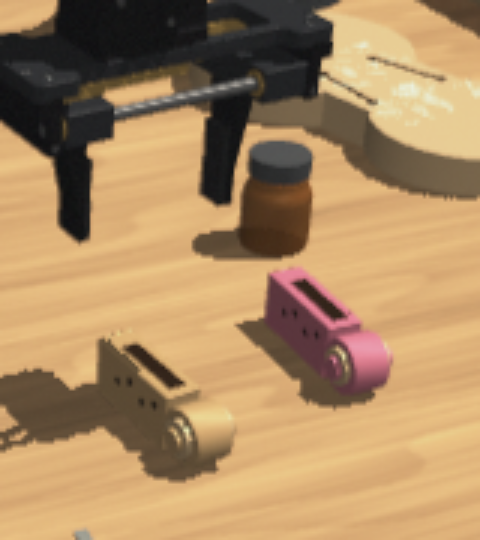

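View pics/top1c.png

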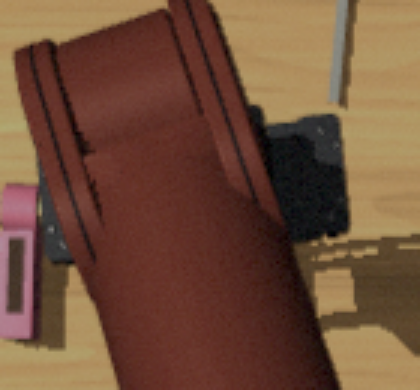

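```bash
python3 - <<'E'
from h import *
s=readout.observe(); print(s['position'],s['eef_rot'],s['q'],s['joint_velocities'])
c=snap('scene','scene2.png')
s=readout.observe(); print(s['position'],s['time'])
from scipy.spatial.transform import Rotation as Ro
q=s['eef_rot']; R=Ro.from_quat([q[1],q[2],q[3],q[0]]).as_matrix()
x0,y0=320,120
im=cv2.resize(c['frame'][120:300,320:480],None,fx=4,fy=4)
for d in(-50.,-43.5,0,43.5,50.):
  for z in (0,-19):
    p=(proj(c,s['position']+R@[d,0,z])-[x0,y0]+.5)*4; cv2.circle(im,tuple(int(v) for v in p),3,(0,255,0) if z else (0,0,255),-1)
cv2.imwrite('pics/scene2c.png',im[:600])
E
```

```text
[564.09822385 199.23771187 128.36333994] [ 0.00229048  0.66875403  0.743477   -0.00218204] [-0.68522979  0.28101128  0.3208733   1.6984316  -0.08823308  1.17904942
  1.3342991 ] [-0.0313906  -0.03059904 -0.03175779 -0.02104988 -0.00843747  0.01045204
 -0.01189683]
[564.007295   201.03840136 129.3772147 ] 1.5
```

View pics/scene2c.png

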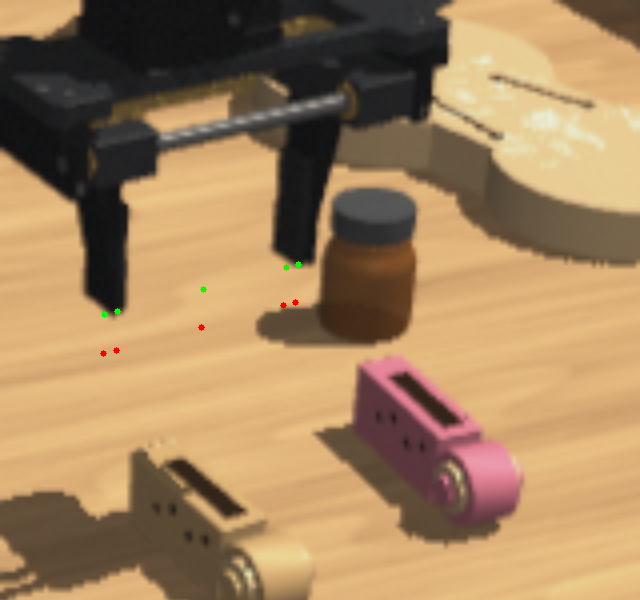

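```bash
python3 - <<'E'
from h import *
print(bot.grip_point_offset,[k for k in dir(bot) if not k.startswith('_')])
E
```

```text
-18.700000000000003 ['IKError', 'grip_point_offset']
```

play_rows(commands=[[-1,4,-30,0,0,0],[0,1,-25,0,0,0],[0,0,-15,0,0,0],[0,0,0,0,0,0],[0,0,0,0,0,0]])

```text
time: 1.92
position: [562.2, 218.6, 66.0]
eef_rot: [0.002, 0.663, 0.748, 0.005]
force: [0.3, -0.1, 0.7]
grip_width: 86.7
```

```bash
cat > tip.py <<'E'
from h import *
import sys
from scipy.spatial.transform import Rotation as Ro
def go(f,win,sc):
    s=readout.observe(); c=snap('scene',f)
    q=s['eef_rot']; R=Ro.from_quat([q[1],q[2],q[3],q[0]]).as_matrix()
    print(s['position'],2*np.arctan2(q[2],q[1]),s['force'],s['grip_width'],s['time'])
    x0,y0,x1,y1=win
    im=cv2.resize(c['frame'][y0:y1,x0:x1],None,fx=sc,fy=sc,interpolation=cv2.INTER_CUBIC)
    w=s['grip_width']/2
    for d in(-w,w):
      for z in (0,-19):
        p=(proj(c,s['position']+R@[d,0,z])-[x0,y0]+.5)*sc; cv2.circle(im,tuple(int(v) for v in p),2,(0,255,0) if z else (0,0,255),-1)
    cv2.imwrite('pics/'+f.replace('.png','c.png'),im)
go(sys.argv[1],tuple(int(v) for v in sys.argv[2].split(',')),4)
E
python3 tip.py s3.png 320,160,480,300
```

```text
[562.16958903 218.59177364  65.9508068 ] 1.6911625512713933 [ 0.31012108 -0.06336668  0.69487162] 86.7186887148676 1.9167
```

View pics/s3c.png

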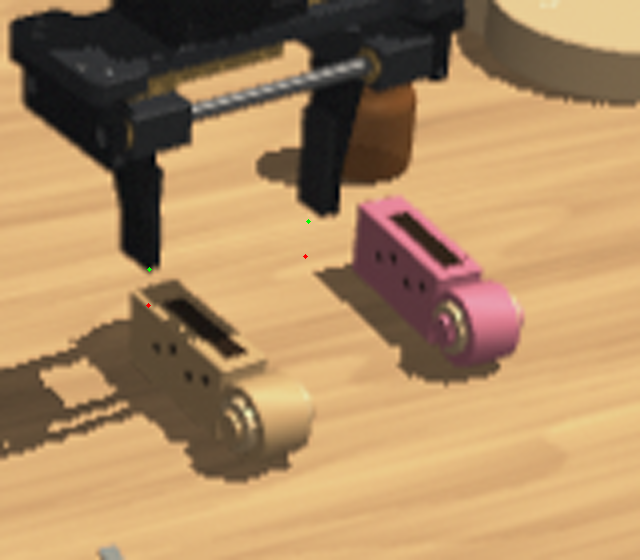

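play_rows(commands=[[0,-8,-8,0,0,0],[0,-4,-12,0,0,0],[0,0,-12,0,0,0],[0,0,-6,0,0,0],[0,0,0,0,0,0]])

```text
time: 2.38
position: [564.1, 208.0, 29.7]
eef_rot: [0.003, 0.662, 0.749, 0.009]
force: [-0.7, -0.6, -0.5]
grip_width: 87.0
```

```bash
python3 tip.py s4.png 320,160,480,300
```

```text
[564.05729561 207.98428307  29.71578892] 1.693353137734498 [-0.6593902  -0.57065596 -0.54188307] 86.97324267348208 2.3833
```

View pics/s4c.png

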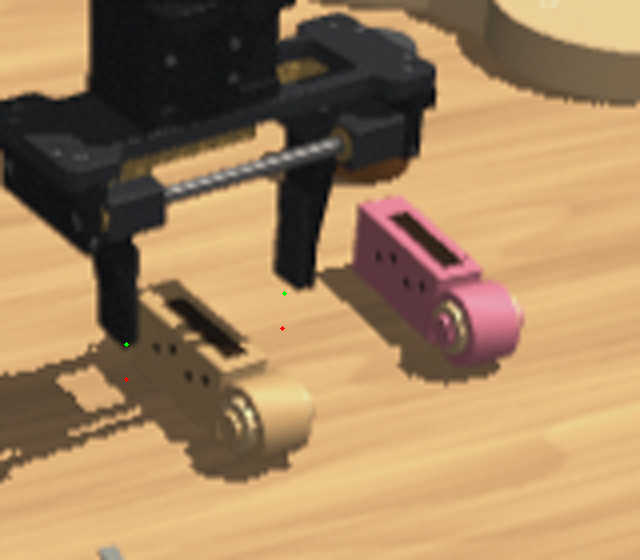

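```bash
python3 - <<'E'
from h import *
c=load('top1.png')
from scipy.spatial.transform import Rotation as Ro
q=[0.00194572,0.66948826,0.74280868,-0.00411633]; R=Ro.from_quat([q[1],q[2],q[3],q[0]]).as_matrix()
P=np.array([563.9,196.5,124.7])
im=c['frame'][170:300,190:330]; im=cv2.resize(im,None,fx=4,fy=4)
for d in(-95,95):
  for e in (-37.5,37.5):
    for z,col in((-70,(0,255,0)),(-110,(0,255,255))):
      p=(proj(c,P+R@[d,e,z])-[190,170]+.5)*4; cv2.circle(im,tuple(int(v) for v in p),3,col,-1)
cv2.imwrite('pics/t1b.png',im)
E
python3 - <<'E'
import sys; sys.path.insert(0,'.')
from h import *
c=snap('top','top4.png'); cv2.imwrite('pics/top4c.png',cv2.resize(c['frame'][170:300,190:330],None,fx=4,fy=4))
E
```

```text
(no output)
```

View pics/t1b.png

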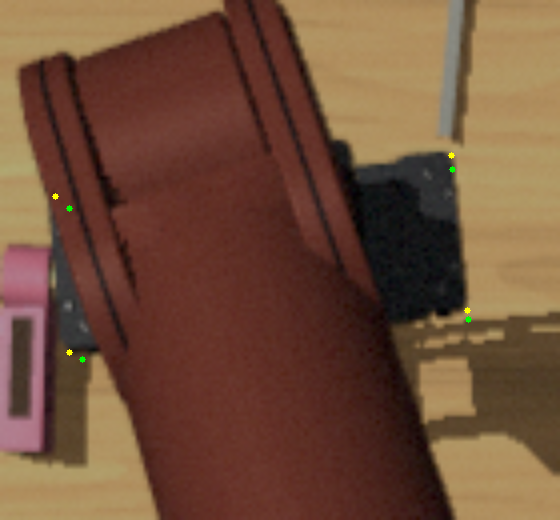

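View pics/top4c.png

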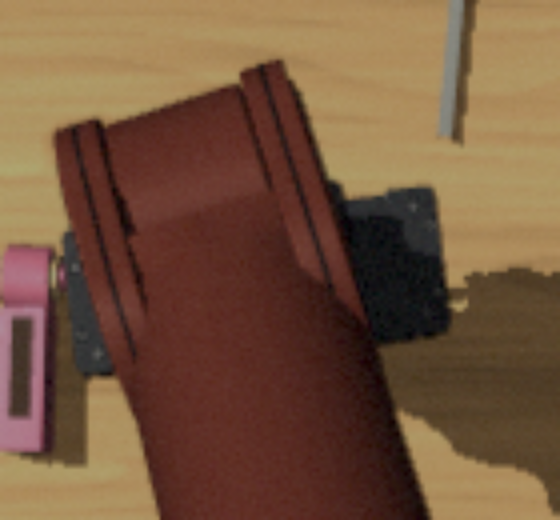

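play_rows(commands=[[-1,-1,-8,0,0,0],[-1,0,-8,0,0,0],[0,0,-4,0,0,0],[0,0,0,0,0,0],[0,0,0,0,0,0]])

```text
time: 2.9
position: [562.8, 207.6, 9.2]
eef_rot: [0.003, 0.662, 0.749, 0.01]
force: [-0.5, 0.8, 0.4]
grip_width: 87.1
```

```bash
python3 tip.py s5.png 320,160,480,300
```

```text
[562.79961024 207.59288921   9.18026866] 1.6935540931249313 [-0.53933215  0.81838143  0.44056756] 87.10467004246466 2.9
```

View pics/s5c.png

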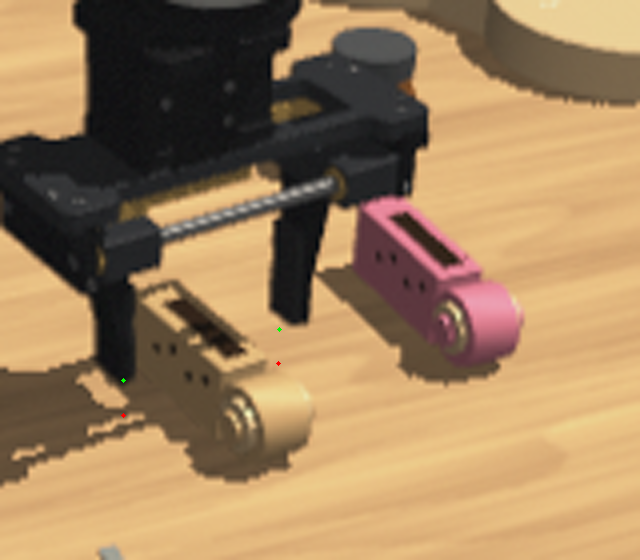

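play_rows(commands=[[0,0,-2,0,0,0],[0,0,-2,0,0,0],[0,0,-1,0,0,0],[0,0,-1,0,0,0],[0,0,0,0,0,0]])

```text
time: 3.37
position: [563.4, 208.0, 3.4]
eef_rot: [0.003, 0.662, 0.749, 0.011]
force: [0.9, -0.6, -1.1]
grip_width: 86.8
```

play_rows(commands=[[0,0,-1,0,0,0],[0,0,-1,0,0,0],[0,0,-1,0,0,0],[0,0,-1,0,0,0],[0,0,0,0,0,0]])

```text
time: 3.78
position: [563.6, 208.1, -0.7]
eef_rot: [0.004, 0.662, 0.749, 0.011]
force: [-0.4, 0.8, 0.3]
grip_width: 87.0
```

play_rows(commands=[[0,0,-3,0,0,0],[0,0,-3,0,0,0],[0,0,-3,0,0,0],[0,0,-2,0,0,0],[0,0,0,0,0,0]])

```text
time: 4.2
position: [563.5, 208.0, -13.1]
eef_rot: [0.004, 0.662, 0.749, 0.011]
force: [-0.5, -0.3, -0.4]
grip_width: 86.6
```

play_rows(commands=[[0,0,-1,0,0,0],[0,0,-1,0,0,0],[0,0,-1,0,0,0],[0,0,-1,0,0,0],[0,0,0,0,0,0]])

```text
time: 4.62
position: [563.4, 207.9, -17.7]
eef_rot: [0.004, 0.662, 0.749, 0.011]
force: [0.4, -0.0, -0.2]
grip_width: 87.0
```

play_rows(commands=[[0,0,-0.7,0,0,0],[0,0,-0.7,0,0,0],[0,0,-0.7,0,0,0],[0,0,0,0,0,0],[0,0,0,0,0,0]])

```text
time: 5.03
position: [563.6, 208.0, -19.8]
eef_rot: [0.004, 0.662, 0.749, 0.011]
force: [-0.1, -0.1, 0.3]
grip_width: 86.9
```

play_rows(commands=[[0,0,-0.7,0,0,0],[0,0,-0.7,0,0,0],[0,0,-0.7,0,0,0],[0,0,0,0,0,0],[0,0,0,0,0,0]])

```text
time: 5.45
position: [563.6, 208.0, -22.0]
eef_rot: [0.004, 0.662, 0.749, 0.011]
force: [0.5, -0.2, -0.4]
grip_width: 87.0
```

```bash
python3 tip.py s6.png 320,160,480,300
```

```text
[563.64831765 208.02804033 -22.0358566 ] 1.69364626901473 [ 0.52035786 -0.24853581 -0.41213776] 86.97187540204872 5.45
```

View pics/s6c.png

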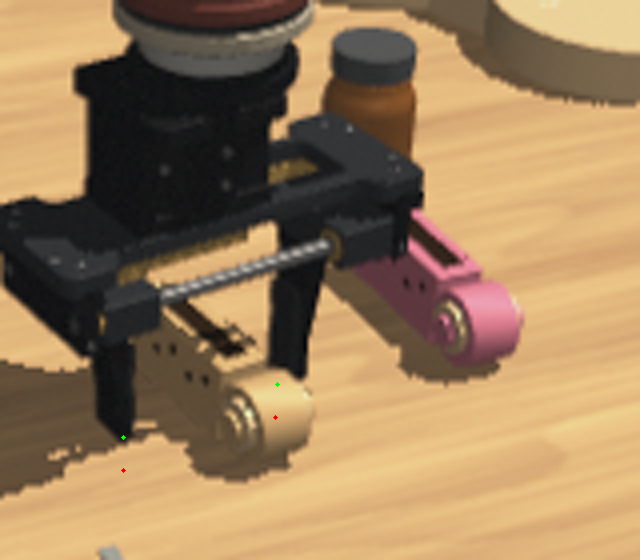

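play_rows(commands=[[0,0,-0.7,0,0,0],[0,0,-0.7,0,0,0],[0,0,-0.7,0,0,0],[0,0,0,0,0,0],[0,0,0,0,0,0]])

```text
time: 5.92
position: [563.9, 208.2, -22.7]
eef_rot: [0.003, 0.662, 0.749, 0.011]
force: [-0.6, 0.0, -0.3]
grip_width: 86.8
```

play_rows(commands=[[0,0,-0.7,0,0,0],[0,0,-0.7,0,0,0],[0,0,0,0,0,0],[0,0,0,0,0,0],[0,0,0,0,0,0]])

```text
time: 6.33
position: [564.1, 208.2, -22.9]
eef_rot: [0.003, 0.663, 0.749, 0.012]
force: [-1.3, 0.2, 1.8]
grip_width: 87.0
```

```bash
python3 -c "
from h import *
print(readout.observe())"
```

```text
{'time': 6.3333, 'q': array([-0.6552652 ,  0.43767348,  0.28028516,  1.83904677, -0.15995637,
        0.86240156,  1.39464224]), 'joint_velocities': array([ 0.00120539,  0.00069813,  0.0004614 ,  0.00073871,  0.00083484,
       -0.0005093 , -0.00035138]), 'joint_torque': array([ 1.71404734e-02, -6.19828105e+01,  5.65900996e+00, -3.16521442e+01,
       -3.26777855e-02, -1.68399531e-01,  1.05533408e-02]), 'position': array([564.1342527 , 208.21730336, -22.94801455]), 'eef_rot': array([0.00342233, 0.66251565, 0.74895169, 0.01151799]), 'force': array([-1.29825725,  0.19810994,  1.80408769]), 'moment': array([-0.0127503 ,  0.11376776, -0.01444024]), 'grip_width': 86.96068579300434}
```

The bench touch came at a reported z of about -22.8, so the real fingertips sit about 23 mm above the reported TCP. The scene picture shows the same. I'll work with tip z = reported z + 22.8. Next I level the tool and rise to tip height of about 22 mm.

play_rows(commands=[[0,-1,6,-0.006,0.01,0],[0,-1,6,-0.006,0.01,0],[0,0,6,0,0,0],[0,0,3,0,0,0],[0,0,0,0,0,0]])

```text
time: 6.75
position: [563.3, 205.9, -2.6]
eef_rot: [-0.0, 0.662, 0.749, -0.001]
force: [0.4, -0.3, 0.6]
grip_width: 87.0
```

play_rows(commands=[[0,0,0,0,0,0],[0,0,0,0,0,0],[0,0,0,0,0,0],[0,0,0,0,0,0],[0,0,0,0,0,0]])

```text
time: 7.17
position: [562.7, 205.9, -3.4]
eef_rot: [-0.0, 0.662, 0.749, -0.001]
force: [0.6, 0.0, 0.4]
grip_width: 87.1
```

play_rows(commands=[[0,0,2,0,0,0],[0,0,0,0,0,0],[0,0,0,0,0,0],[0,0,0,0,0,0],[0,0,0,0,0,0]], grip=1, force=12)

```text
time: 7.58
position: [562.5, 205.7, -1.5]
eef_rot: [-0.001, 0.662, 0.749, -0.001]
force: [-0.1, -0.5, 0.3]
grip_width: 61.5
```

play_rows(commands=[[0,0,0,0,0,0],[0,0,0,0,0,0],[0,0,0,0,0,0],[0,0,0,0,0,0],[0,0,0,0,0,0]])

```text
time: 8.0
position: [562.4, 205.8, -1.5]
eef_rot: [-0.001, 0.662, 0.749, -0.001]
force: [-0.3, 0.9, -0.2]
grip_width: 28.3
```

play_rows(commands=[[0,0,0,0,0,0],[0,0,0,0,0,0],[0,0,0,0,0,0],[0,0,8,0,0,0],[0,0,8,0,0,0]])

```text
time: 8.42
position: [561.1, 205.2, 13.7]
eef_rot: [-0.001, 0.662, 0.749, -0.002]
force: [-0.0, 0.5, -0.4]
grip_width: 25.5
```

```bash
python3 tip.py s7.png 320,160,480,300
```

```text
[561.14390808 205.18936924  13.7216178 ] 1.6934716719007328 [-0.04085658  0.54831934 -0.36629965] 25.50565161937313 8.4167
```

View pics/s7c.png

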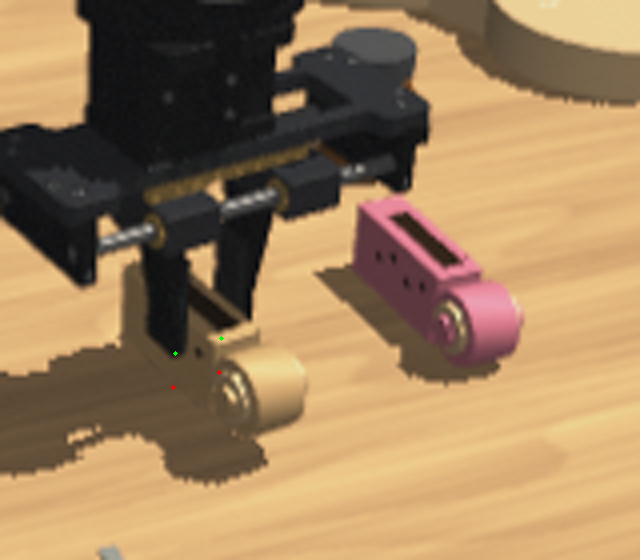

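play_rows(commands=[[1,-15,20,0,0,-0.02],[1,-30,20,0,0,-0.03],[1,-35,15,0,0,-0.03],[1,-38,5,0,0,-0.03],[1,-38,0,0,0,-0.03]])

```text
time: 8.88
position: [566.2, 56.6, 80.9]
eef_rot: [-0.002, 0.709, 0.705, 0.002]
force: [0.8, -1.1, -0.7]
grip_width: 25.5
```

play_rows(commands=[[1,-38,0,0,0,-0.03],[1,-38,0,0,0,-0.03],[1,-35,0,0,0,-0.03],[1,-30,0,0,0,-0.03],[1,-20,0,0,0,-0.02]])

```text
time: 9.3
position: [571.8, -116.4, 86.9]
eef_rot: [0.001, 0.76, 0.65, 0.005]
force: [0.3, 0.0, -0.4]
grip_width: 25.9
```

play_rows(commands=[[1,-12,-3,0,0,-0.01],[1,-8,-3,0,0,-0.01],[0,-4,0,0,0,-0.005],[0,-2,0,0,0,0],[0,0,0,0,0,0]])

```text
time: 9.72
position: [573.9, -147.8, 81.8]
eef_rot: [0.002, 0.771, 0.637, 0.006]
force: [0.2, -0.3, -0.4]
grip_width: 25.9
```

play_rows(commands=[[0,0,0,0,0,0],[0,0,0,0,0,0],[0,0,0,0,0,0],[0,0,0,0,0,0],[0,0,0,0,0,0]])

```text
time: 10.13
position: [574.8, -141.7, 81.5]
eef_rot: [0.001, 0.768, 0.641, 0.006]
force: [0.2, -0.1, -0.6]
grip_width: 25.9
```

```bash
python3 tip.py s8.png 80,190,250,345; python3 -c "
from h import *
print(readout.observe()['eef_rot'])
c=snap('top','top8.png'); cv2.imwrite('pics/top8c.png',cv2.resize(c['frame'][180:290,350:490],None,fx=5,fy=5,interpolation=cv2.INTER_CUBIC))"
```

```text
[ 574.82134643 -141.67653638   81.46038051] 1.3907214342442396 [ 0.17184861 -0.09802004 -0.61715809] 25.937177111715375 10.1333
[0.00102939 0.76780252 0.64065509 0.0062684 ]
```

View pics/s8c.png

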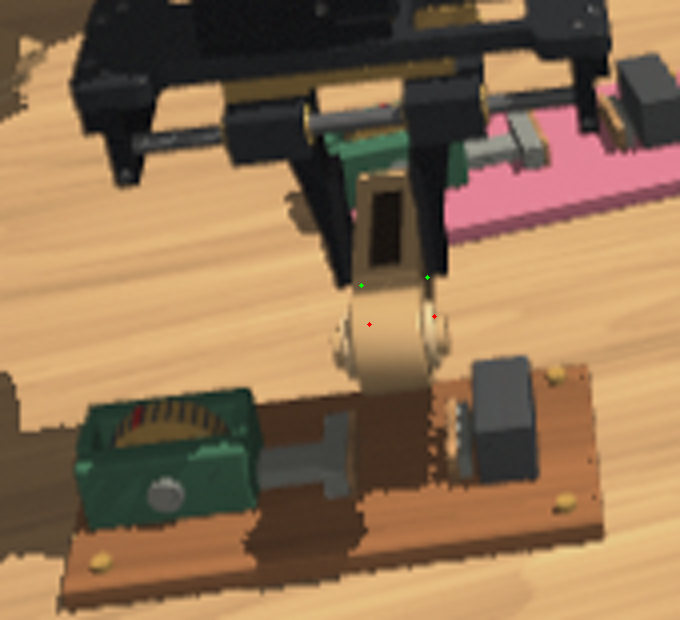

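View pics/top8c.png

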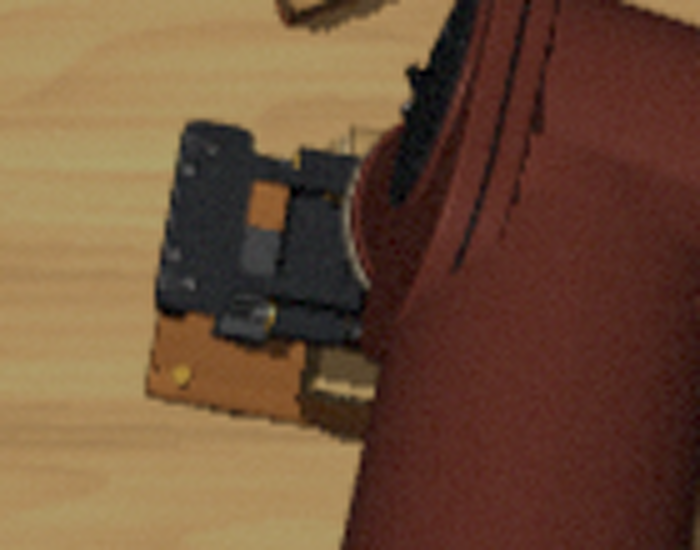

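play_rows(commands=[[-1,-5,-6,-0.003,0.006,0],[0,-5,-10,-0.003,0.005,0],[0,-1,-12,0,0,0],[0,0,-10,0,0,0],[0,0,-4,0,0,0]])

```text
time: 10.65
position: [573.9, -154.7, 35.9]
eef_rot: [0.0, 0.768, 0.64, -0.0]
force: [-1.6, 0.6, -0.4]
grip_width: 25.9
```

play_rows(commands=[[0,0,0,0,0,0],[0,0,0,0,0,0],[0,0,0,0,0,0],[0,0,0,0,0,0],[0,0,0,0,0,0]])

```text
time: 11.07
position: [572.3, -154.7, 33.4]
eef_rot: [-0.001, 0.768, 0.64, -0.002]
force: [-0.4, 1.3, -0.7]
grip_width: 25.8
```

```bash
python3 tip.py s9.png 80,220,250,345; python3 -c "
from h import *
print(readout.observe()['eef_rot'])"
```

```text
[ 572.28038672 -154.65911378   33.35526106] 1.3893488615457545 [-0.43026609  1.26611723 -0.71223975] 25.84755182383218 11.0667
[-0.00094649  0.76826526  0.64012883 -0.00163531]
```

View pics/s9c.png

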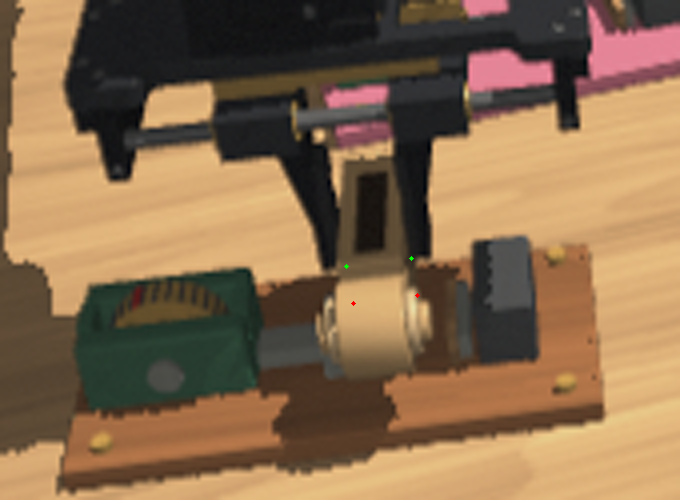

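play_rows(commands=[[1,2,-2,0.001,-0.004,0],[0.5,2,-2,0,0,0],[0,0,0,0,0,0],[0,0,0,0,0,0],[0,0,0,0,0,0]])

```text
time: 11.53
position: [574.9, -149.8, 30.1]
eef_rot: [0.001, 0.768, 0.64, 0.001]
force: [0.2, 0.3, -1.2]
grip_width: 25.7
```

```bash
python3 tip.py s10.png 100,220,230,320; python3 -c "
from h import *
print(readout.observe()['eef_rot'])"
```

```text
[ 574.93759846 -149.84281769   30.13274916] 1.390058407934409 [ 0.15620695  0.33283858 -1.18513671] 25.668229849594866 11.5333
[6.42779228e-04 7.68078889e-01 6.40353523e-01 1.33172149e-03]
```

View pics/s10c.png

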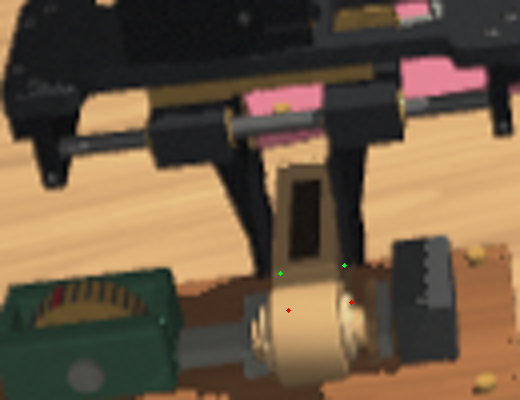

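play_rows(commands=[[0,0,-4,0,0,0],[-0.5,-0.5,-5,0,0,0],[0,0,-4,0,0,0],[0,0,-2,0,0,0],[0,0,0,0,0,0]])

```text
time: 12.0
position: [574.2, -150.7, 13.4]
eef_rot: [0.001, 0.768, 0.64, 0.001]
force: [0.9, 1.2, -1.8]
grip_width: 26.1
```

```bash
python3 tip.py s11.png 100,220,230,320; python3 -c "
from h import *
print(readout.observe()['eef_rot'])"
```

```text
[ 574.19955137 -150.65554223   13.40531276] 1.3897338095755456 [ 0.85373281  1.16690934 -1.75954032] 26.126051022015456 12.0
[6.22552864e-04 7.68103207e-01 6.40324597e-01 1.21929879e-03]
```

View pics/s11c.png

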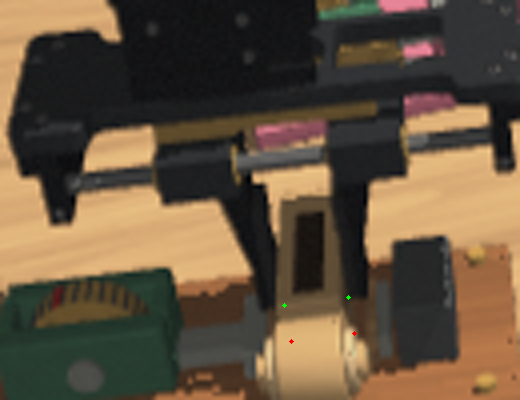

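play_rows(commands=[[0,0,-0.7,0,0,0],[0,0,-0.7,0,0,0],[0,0,-0.7,0,0,0],[0,0,-0.7,0,0,0],[0,0,0,0,0,0]])

```text
time: 12.47
position: [574.5, -150.8, 10.8]
eef_rot: [0.001, 0.768, 0.64, 0.001]
force: [-0.2, 0.5, 0.2]
grip_width: 26.1
```

play_rows(commands=[[0,0,-0.7,0,0,0],[0,0,-0.7,0,0,0],[0,0,-0.7,0,0,0],[0,0,0,0,0,0],[0,0,0,0,0,0]])

```text
time: 12.88
position: [575.0, -150.8, 10.9]
eef_rot: [0.001, 0.768, 0.64, 0.002]
force: [-0.1, 0.0, -0.2]
grip_width: 26.1
```

play_rows(commands=[[0,0,0,0,0,0],[0,0,0,0,0,0],[0,0,0,0,0,0],[0,0,0,0,0,0],[0,0,0,0,0,0]], grip=0.2)

```text
time: 13.3
position: [575.2, -150.8, 10.8]
eef_rot: [0.001, 0.768, 0.64, 0.002]
force: [0.8, 0.2, 0.4]
grip_width: 34.6
```

```bash
python3 tip.py s12.png 100,220,230,320
```

```text
[ 575.20547466 -150.80190523   10.78722655] 1.3896883782744918 [0.81140988 0.20692946 0.35785165] 34.55417552539039 13.3
```

View pics/s12c.png

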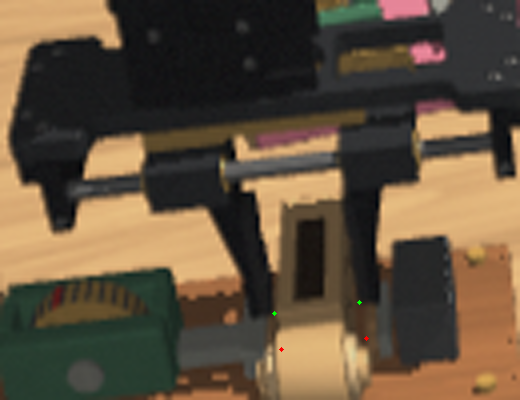

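play_rows(commands=[[0,0,4,0,0,0],[0,0,8,0,0,0],[0,0,15,0,0,0],[0,0,25,0,0,0],[0,0,25,0,0,0]])

```text
time: 13.77
position: [571.0, -150.2, 86.7]
eef_rot: [-0.002, 0.768, 0.64, -0.001]
force: [0.2, -0.1, -0.3]
grip_width: 35.0
```

play_rows(commands=[[-2,-20,20,0,0,0],[-4,-25,10,0,0,0],[-5,-25,0,0,0,0],[-4,-15,0,0,0,0],[0,0,0,0,0,0]], grip=1)

```text
time: 14.18
position: [559.4, -237.6, 129.6]
eef_rot: [0.002, 0.767, 0.642, 0.003]
force: [-0.6, -0.8, 0.6]
grip_width: 9.2
```

```bash
python3 tip.py s13.png 60,190,240,340; python3 -c "
from h import *
c=snap('top','top13.png'); cv2.imwrite('pics/top13c.png',cv2.resize(c['frame'][180:290,350:490],None,fx=5,fy=5,interpolation=cv2.INTER_CUBIC))"
```

```text
[ 559.43655607 -237.63079085  129.57386846] 1.3938722049657764 [-0.60659634 -0.83421577  0.62004001] 9.245175370194065 14.1833
```

View pics/s13c.png

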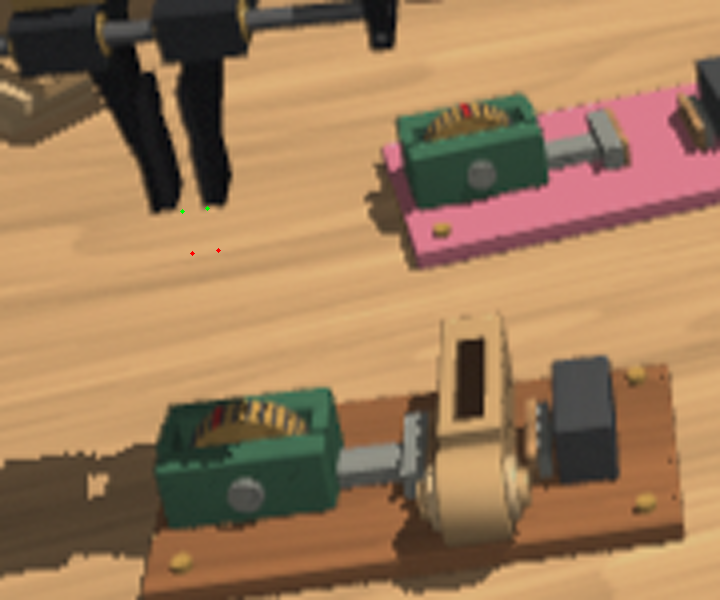

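View pics/top13c.png

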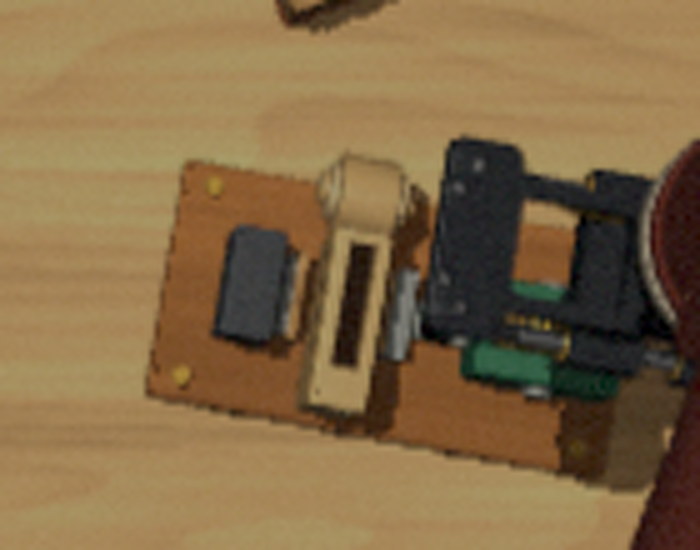

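The head stands flat and square between the open jaws with its scroll at the far side. Next I check its position in clamp coordinates.

```bash
python3 - <<'E'
from h import *
from o import ex,ey
c=load('top13.png')
P=[plane(c,350+u/5-.5,180+v/5-.5,52)[:2] for u,v in((330,228),(388,238),(365,412),(300,402))]
m=np.mean(P,0); print(P,m)
for O in([572.1,-152.8],[573.7,-152.3]): d=m-O; print('blockcentre',d@ex,d@ey,'mid x',d@ex+12)
d=(P[0]+P[1]-P[2]-P[3])/2; print(np.arctan2(d[1],d[0]),np.linalg.norm(d))
E
```

```text
[array([ 604.9256138 , -142.04485353]), array([ 600.46735003, -167.64000514]), array([ 523.36214114, -155.84584183]), array([ 527.78463709, -127.32861963])] [ 564.13493551 -148.21483003]
blockcentre -8.666475836364949 3.0591228368159853 mid x 3.333524163635051
blockcentre -10.148769173271049 2.276303276914823 mid x 1.8512308267289512
-0.1702077317722253 78.25389276861006
```

play_rows(commands=[[-1,-3,-20,0,0.003,0],[-1,-3,-25,0,0.003,-0.005],[-1,-2,-20,0,0,0],[0,-1,-12,0,0,0],[0,0,-3,0,0,0]])

```text
time: 14.7
position: [561.1, -235.1, 47.6]
eef_rot: [-0.001, 0.765, 0.644, 0.004]
force: [-0.0, 0.4, -0.1]
grip_width: 0.6
```

play_rows(commands=[[0,0,0,0,0,0],[0,0,0,0,0,0],[0,0,0,0,0,0],[0,0,0,0,0,0],[0,0,0,0,0,0]])

```text
time: 15.12
position: [563.1, -232.1, 49.5]
eef_rot: [-0.001, 0.764, 0.645, 0.004]
force: [-0.6, -0.6, 0.3]
grip_width: 0.2
```

```bash
python3 tip.py s14.png 60,210,220,330;python3 -c "
from h import *
print(readout.observe()['eef_rot'])"
```

```text
[ 563.08386807 -232.06247422   49.48542753] 1.4032436842034686 [-0.60170774 -0.60343504  0.33991723] 0.22793103374142623 15.1167
[-3.85056218e-04  7.63814813e-01  6.45420321e-01  4.40356482e-03]
```

View pics/s14c.png

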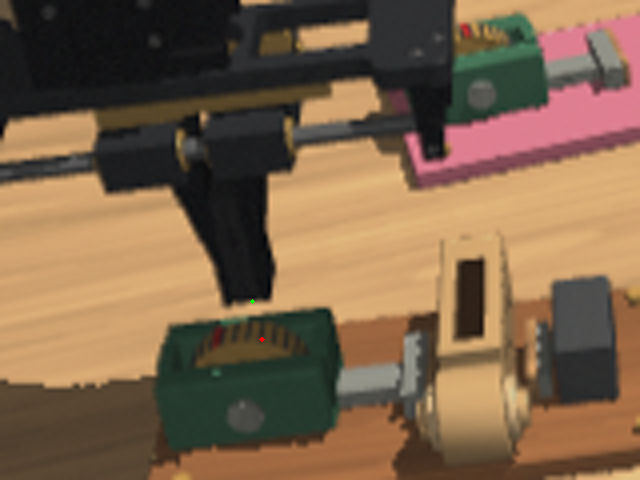

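play_rows(commands=[[-3,-6,-4,0,0,-0.01],[-3,-6,-4,0,0.003,-0.005],[-1,-3,-4,-0.003,0.003,0],[0,0,-2,0,0,0],[0,0,0,0,0,0]])

```text
time: 15.58
position: [555.6, -250.0, 35.4]
eef_rot: [-0.0, 0.77, 0.639, 0.001]
force: [-1.1, -0.5, -0.4]
grip_width: 0.8
```

play_rows(commands=[[0,0,0,0,0,0],[0,0,0,0,0,0],[0,0,0,0,0,0],[0,0,0,0,0,0],[0,0,0,0,0,0]])

```text
time: 16.0
position: [555.4, -249.8, 34.9]
eef_rot: [-0.001, 0.77, 0.638, 0.001]
force: [0.2, -0.1, -0.2]
grip_width: 0.2
```

play_rows(commands=[[0.4,2,-0.8,0,0,0],[0,0,-0.8,0,0,0],[0,0,-0.8,0,0,0],[0,0,-0.8,0,0,0],[0,0,-0.8,0,0,0]])

```text
time: 16.42
position: [556.5, -247.0, 31.0]
eef_rot: [-0.0, 0.769, 0.639, 0.001]
force: [0.5, 0.2, 0.0]
grip_width: 1.0
```

play_rows(commands=[[0,0,-0.7,0,0,0],[0,0,-0.7,0,0,0],[0,0,-0.7,0,0,0],[0,0,-0.7,0,0,0],[0,0,-0.7,0,0,0]])

```text
time: 16.83
position: [556.6, -247.1, 27.8]
eef_rot: [-0.0, 0.769, 0.639, 0.002]
force: [-4.5, 2.1, 11.3]
grip_width: 0.8
```

play_rows(commands=[[0.3,1.5,-0.3,0,0,0],[0.3,1.5,-0.3,0,0,0],[0.3,1.5,-0.3,0,0,0],[0.3,1.5,-0.3,0,0,0],[0.3,1.5,-0.3,0,0,0]])

```text
time: 17.25
position: [557.2, -243.6, 28.3]
eef_rot: [0.001, 0.77, 0.637, 0.001]
force: [-2.7, -2.1, 6.7]
grip_width: 0.2
```

```bash
python3 tip.py s15.png 60,210,220,330
```

```text
[ 557.23061863 -243.63569932   28.2588258 ] 1.3823929339457022 [-2.67881761 -2.06701642  6.66416077] 0.16511454612222953 17.25
```

View pics/s15c.png

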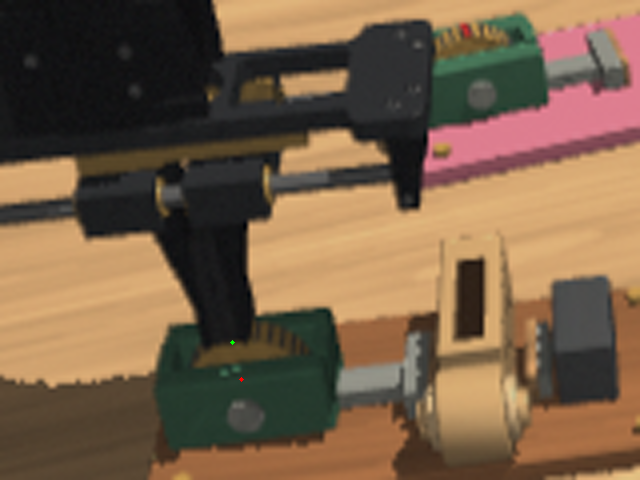

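play_rows(commands=[[0.3,2.5,-0.4,0,0,0],[0.3,2.5,-0.4,0,0,0],[0.3,2.5,-0.4,0,0,0],[0.3,2.5,-0.4,0,0,0],[0.3,2.5,-0.4,0,0,0]])

```text
time: 17.72
position: [559.4, -232.7, 28.1]
eef_rot: [0.003, 0.771, 0.637, 0.001]
force: [-2.1, -1.7, 4.1]
grip_width: 0.3
```

```bash
python3 tip.py s16.png 60,210,220,330
```

```text
[ 559.35035503 -232.71914524   28.13159324] 1.3805426188531653 [-2.13865844 -1.7002583   4.1470411 ] 0.3106656102022401 17.7167
```

View pics/s16c.png

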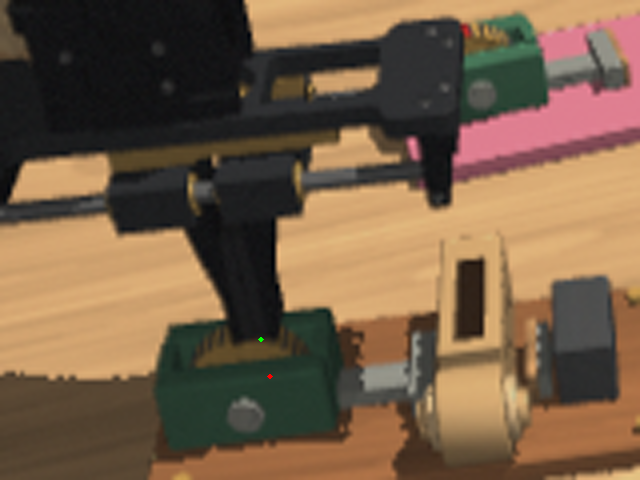

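play_rows(commands=[[0,0,4,0,0,0],[-0.8,-5,2,-0.002,0.004,0.002],[-1,-5,0,0,0,0.002],[-0.8,-4,0,0,0,0.002],[-0.3,-2,0,0,0,0]])

```text
time: 18.18
position: [556.9, -246.8, 33.6]
eef_rot: [0.001, 0.768, 0.641, -0.001]
force: [0.9, -0.8, -0.4]
grip_width: 0.7
```

play_rows(commands=[[0,0,0,0,0,0],[0,0,-0.8,0,0,0],[0,0,-0.8,0,0,0],[0,0,-0.8,0,0,0],[0,0,-0.8,0,0,0]])

```text
time: 18.6
position: [556.2, -248.1, 29.7]
eef_rot: [0.001, 0.768, 0.64, -0.001]
force: [0.4, 0.3, 0.2]
grip_width: 0.3
```

play_rows(commands=[[0,0,-0.7,0,0,0],[0,0,-0.6,0,0,0],[0,0,-0.6,0,0,0],[0.3,2,-0.5,0,0,0],[0.3,2.5,-0.5,0,0,0]])

```text
time: 19.02
position: [556.7, -245.7, 28.2]
eef_rot: [0.002, 0.769, 0.639, -0.002]
force: [-2.9, -1.3, 6.0]
grip_width: 0.8
```

play_rows(commands=[[0.3,2.5,-0.4,0,0,0],[0.3,2.5,-0.4,0,0,0],[0.3,2.5,-0.4,0,0,0],[0.3,2.5,-0.4,0,0,0],[0.3,2.5,-0.4,0,0,0]])

```text
time: 19.43
position: [558.6, -235.9, 28.2]
eef_rot: [0.004, 0.77, 0.638, -0.002]
force: [-1.8, -2.3, 6.6]
grip_width: 0.5
```

play_rows(commands=[[0.3,2.5,-0.4,0,0,0],[0.3,2,-0.4,0,0,0],[0,0,4,0,0,0],[-0.8,-5,2,-0.003,0.002,0.002],[-1,-5,0,0,0,0.002]])

```text
time: 19.85
position: [558.1, -238.1, 33.4]
eef_rot: [0.004, 0.767, 0.641, -0.003]
force: [0.8, -0.2, -0.4]
grip_width: 0.7
```

play_rows(commands=[[-0.8,-4,0,0,0,0],[-0.3,-2,0,0,0,0],[0,0,0,0,0,0],[0,0,-0.8,0,0,0],[0,0,-0.8,0,0,0]])

```text
time: 20.27
position: [556.0, -246.7, 31.3]
eef_rot: [0.004, 0.768, 0.641, -0.003]
force: [0.0, 0.3, -0.5]
grip_width: 0.8
```

```bash
python3 tip.py s17.png 60,210,220,330
```

```text
[ 556.02946036 -246.71825746   31.3095934 ] 1.39092398578712 [ 0.01978908  0.25724053 -0.52868475] 0.7550025901873019 20.2667
```

View pics/s17c.png

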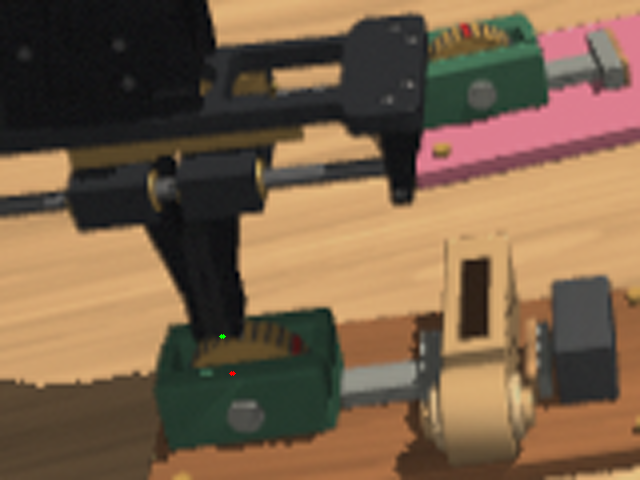

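play_rows(commands=[[0,0,-0.8,0.003,0.002,0],[0,0,-0.8,0,0,0],[0,0,-0.7,0,0,0],[0,0,-0.6,0,0,0],[0,0,-0.6,0,0,0]])

```text
time: 20.73
position: [556.2, -246.2, 28.0]
eef_rot: [0.001, 0.768, 0.641, -0.003]
force: [-4.5, 1.5, 9.9]
grip_width: 0.4
```

play_rows(commands=[[0.3,2,-0.5,0,0,0],[0.3,2.5,-0.5,0,0,0],[0.3,2.5,-0.4,0,0,0],[0.3,2,-0.4,0,0,0],[0.3,2,-0.4,0,0,0]])

```text
time: 21.15
position: [557.5, -239.1, 28.3]
eef_rot: [0.004, 0.769, 0.64, -0.004]
force: [-3.0, -1.9, 6.8]
grip_width: -0.2
```

```bash
python3 tip.py s18.png 60,210,220,330
```

```text
[ 557.5024194  -239.06405684   28.30130698] 1.388478140233972 [-2.97243534 -1.91024968  6.81556353] -0.18636984457556857 21.15
```

View pics/s18c.png

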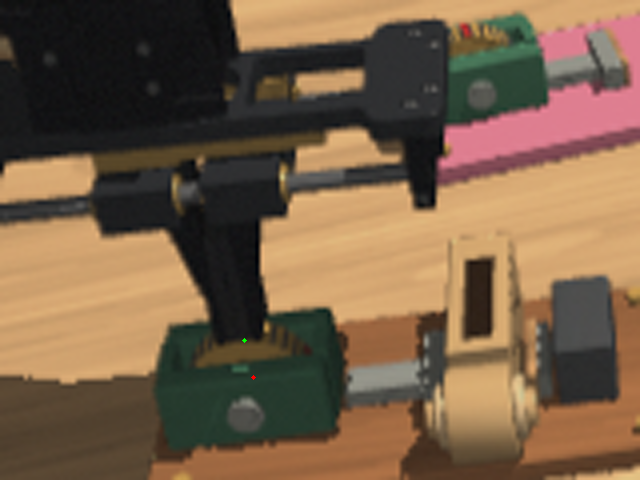

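play_rows(commands=[[0.3,1.8,-0.5,0,0,0],[0.3,1.8,-0.5,0,0,0],[0.3,1.8,-0.5,0,0,0],[0,0,-0.5,0,0,0],[0,0,-0.5,0,0,0]])

```text
time: 21.62
position: [558.7, -233.5, 28.0]
eef_rot: [0.004, 0.769, 0.64, -0.003]
force: [-4.4, -0.6, 8.8]
grip_width: 0.5
```

```bash
python3 tip.py s19.png 60,210,220,330
```

```text
[ 558.66232019 -233.48089934   27.98921857] 1.3885146560914612 [-4.35638148 -0.60175605  8.83681304] 0.5364173263061437 21.6167
```

View pics/s19c.png

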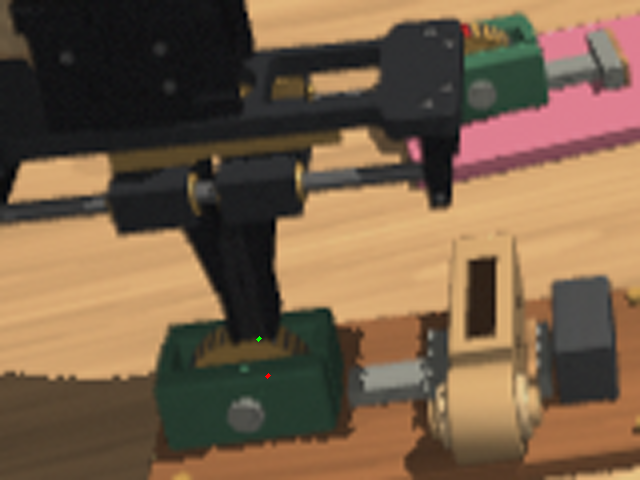

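play_rows(commands=[[0,0,4,0,0,0],[-0.8,-5,2,-0.002,0.004,0],[-1,-4,0,0,0,0],[-0.8,-3,0,0,0,0],[-0.3,-1,0,0,0,0]])

```text
time: 22.08
position: [556.0, -245.2, 33.7]
eef_rot: [0.003, 0.768, 0.641, -0.005]
force: [0.2, -0.4, 0.3]
grip_width: 0.7
```

play_rows(commands=[[0,0,-0.5,0,0,0],[0,0,-0.8,0,0,0],[0,0,-0.8,0,0,0],[0,0,-0.8,0,0,0],[0,0,-0.8,0,0,0]])

```text
time: 22.5
position: [555.4, -245.6, 28.9]
eef_rot: [0.002, 0.768, 0.64, -0.006]
force: [0.4, 0.3, 0.2]
grip_width: 0.3
```

play_rows(commands=[[0,0,-0.8,0,0,0],[0,0,-0.7,0,0,0],[0,0,-0.6,0,0,0],[0,0,-0.6,0,0,0],[0,0,-0.6,0,0,0]])

```text
time: 22.92
position: [555.6, -245.5, 28.2]
eef_rot: [0.002, 0.768, 0.64, -0.005]
force: [-2.6, 1.1, 6.4]
grip_width: 0.5
```

play_rows(commands=[[0.3,1.5,-0.5,0,0,0],[0.3,1.5,-0.5,0,0,0],[0.3,1.5,-0.5,0,0,0],[0.2,1.3,-0.5,0,0,0],[0.2,1.3,-0.5,0,0,0]])

```text
time: 23.33
position: [556.1, -242.5, 28.4]
eef_rot: [0.004, 0.769, 0.639, -0.006]
force: [-1.7, -0.7, 5.4]
grip_width: 0.2
```

```bash
python3 tip.py s20.png 60,210,220,330
```

```text
[ 556.11154739 -242.51614279   28.36300179] 1.3871277205158528 [-1.73415662 -0.67278441  5.39484557] 0.24824838176456718 23.3333
```

View pics/s20c.png

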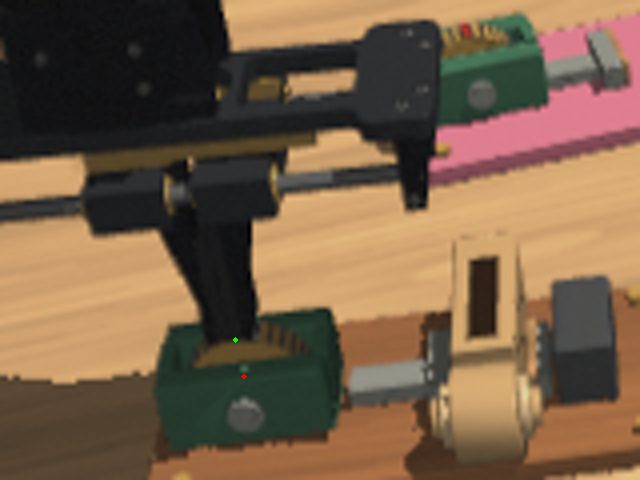

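play_rows(commands=[[0.3,1.6,-0.5,0,0,0],[0.3,1.6,-0.5,0,0,0],[0.3,1.6,-0.5,0,0,0],[0.3,1.6,-0.5,0,0,0],[0.3,1.6,-0.5,0,0,0]])

```text
time: 23.8
position: [557.0, -238.1, 28.3]
eef_rot: [0.005, 0.77, 0.638, -0.007]
force: [-2.5, -1.9, 5.5]
grip_width: 0.4
```

```bash
python3 tip.py s21.png 60,210,220,330
```

```text
[ 557.04755594 -238.1333317    28.30232439] 1.3842434570988307 [-2.45296085 -1.86317386  5.487305  ] 0.42931661980422103 23.8
```

View pics/s21c.png

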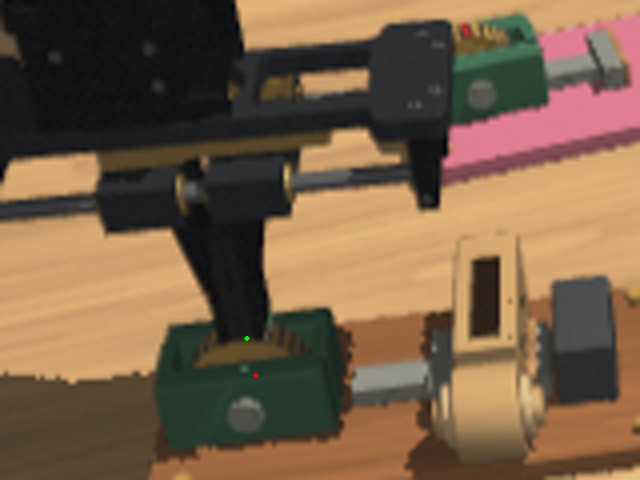

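play_rows(commands=[[0.3,1.7,-0.5,0,0,0],[0.3,1.7,-0.5,0,0,0],[0.3,1.7,-0.5,0,0,0],[0.3,1.7,-0.5,0,0,0],[0.3,1.7,-0.5,0,0,0]])

```text
time: 24.27
position: [558.0, -233.4, 28.1]
eef_rot: [0.007, 0.771, 0.637, -0.008]
force: [-2.6, -2.4, 5.0]
grip_width: 0.3
```

```bash
python3 tip.py s22.png 60,210,220,330
```

```text
[ 558.02527821 -233.42909276   28.07275286] 1.3813025683714288 [-2.55190407 -2.38527275  4.96098595] 0.3342135017008274 24.2667
```

View pics/s22c.png

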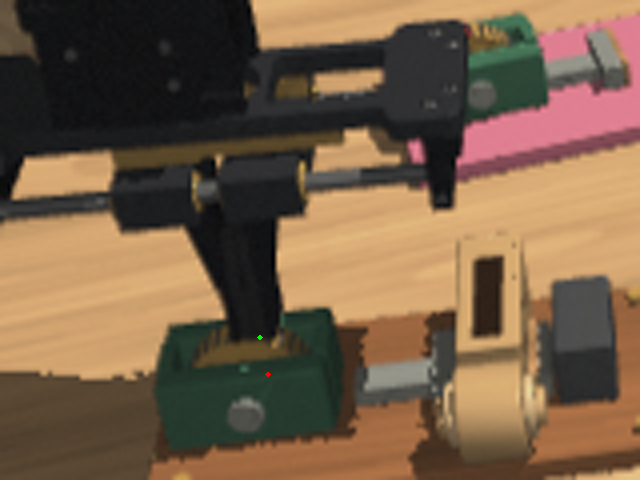

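play_rows(commands=[[0,0,4,0.005,0,0],[-0.5,-5,2,0.006,0,0],[-0.7,-4,0,0.006,0,0],[-0.5,-3,0,0.003,0,0],[0,-1,0,0,0,0]])

```text
time: 24.73
position: [556.8, -245.5, 34.1]
eef_rot: [-0.002, 0.77, 0.638, 0.0]
force: [-0.6, -0.3, 0.5]
grip_width: 0.8
```

play_rows(commands=[[0,0,-0.5,0,0,0],[0,0,-0.8,0,0,0],[0,0,-0.8,0,0,0],[0,0,-0.8,0,0,0],[0,0,-0.8,0,0,0]])

```text
time: 25.15
position: [556.4, -246.1, 29.5]
eef_rot: [-0.002, 0.771, 0.637, -0.0]
force: [0.2, -0.1, -0.5]
grip_width: 0.3
```

play_rows(commands=[[0,0,-0.8,0,0,0],[0,0,-0.7,0,0,0],[0,0,-0.6,0,0,0],[0,0,-0.6,0,0,0],[0,0,-0.6,0,0,0]])

```text
time: 25.57
position: [556.5, -246.3, 28.1]
eef_rot: [-0.002, 0.77, 0.638, 0.0]
force: [-3.5, -0.1, 6.3]
grip_width: 0.1
```

```bash
python3 tip.py s23.png 60,210,220,330
```

```text
[ 556.45310998 -246.2666062    28.06026979] 1.3826175294518375 [-3.47990782 -0.14611567  6.28889597] 0.10828715177590785 25.5667
```

View pics/s23c.png

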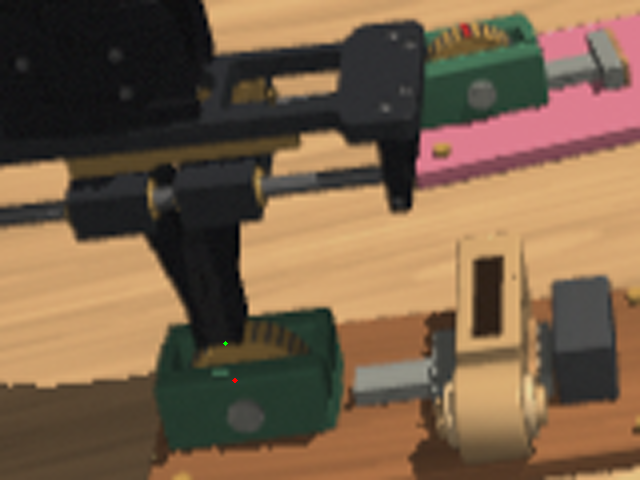

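play_rows(commands=[[0.2,1.2,-0.6,0,0,0],[0.2,1.2,-0.6,0,0,0],[0.2,1.2,-0.6,0,0,0],[0.2,1.2,-0.6,0,0,0],[0.2,1.2,-0.6,0,0,0]])

```text
time: 26.03
position: [556.5, -246.1, 28.2]
eef_rot: [0.001, 0.772, 0.636, -0.001]
force: [-2.3, -2.3, 6.0]
grip_width: 0.5
```

play_rows(commands=[[0.2,1.2,-0.6,0,0,0],[0.2,1.2,-0.6,0,0,0],[0.2,1.2,-0.6,0,0,0],[0.2,1.2,-0.6,0,0,0],[0.2,1.2,-0.6,0,0,0]])

```text
time: 26.45
position: [556.5, -246.3, 28.2]
eef_rot: [0.004, 0.773, 0.634, -0.003]
force: [-2.0, -2.2, 5.6]
grip_width: 0.7
```

```bash
python3 tip.py s24.png 60,210,220,330
```

```text
[ 556.49817476 -246.25193278   28.17609624] 1.3747240465783381 [-1.97035188 -2.19879741  5.56595345] 0.7077393730949525 26.45
```

View pics/s24c.png

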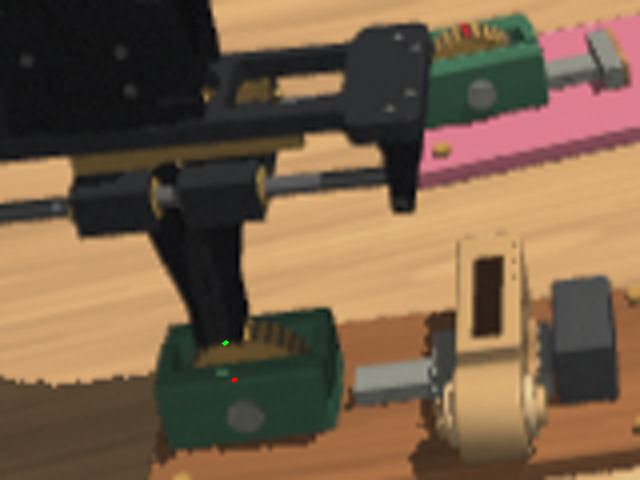

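play_rows(commands=[[0.3,1.6,-0.6,0.003,0,0.002],[0.3,1.6,-0.6,0.003,0,0.002],[0.3,1.6,-0.6,0,0,0],[0.3,1.6,-0.6,0,0,0],[0.3,1.6,-0.6,0,0,0]])

```text
time: 26.92
position: [556.7, -245.5, 28.2]
eef_rot: [0.005, 0.773, 0.634, -0.003]
force: [-3.3, -3.6, 4.8]
grip_width: 0.2
```

play_rows(commands=[[0.3,1.6,-0.6,0,0,0],[0.3,1.6,-0.6,0,0,0],[0.3,1.6,-0.6,0,0,0],[0.3,1.6,-0.6,0,0,0],[0.3,1.6,-0.6,0,0,0]])

```text
time: 27.33
position: [556.9, -244.7, 28.3]
eef_rot: [0.008, 0.775, 0.632, -0.005]
force: [-2.6, -2.8, 5.3]
grip_width: 0.8
```

```bash
python3 -c "
from h import *
import time
for i in range(6):
    s=readout.observe(); print(s['time'],s['position'].round(2),s['force'].round(2)); c=snap('top','t25_%d.png'%i)
"; python3 tip.py s25.png 60,210,220,330
```

```text
27.3333 [ 556.86 -244.68   28.31] [-2.58 -2.78  5.26]
27.3833 [ 556.92 -244.57   28.32] [-3.47 -3.77  6.15]
27.4333 [ 556.9  -244.56   28.29] [-2.64 -3.41  6.69]
27.4833 [ 556.89 -244.56   28.3 ] [-2.47 -2.48  5.98]
27.5333 [ 556.92 -244.59   28.33] [-3.45 -3.67  4.92]
27.5833 [ 556.88 -244.6    28.3 ] [-3.   -3.25  5.93]
[ 556.88282037 -244.56192126   28.29261593] 1.3686393640571544 [-4.06826846 -2.98843293  5.4023186 ] 0.7113114852305745 27.6333
```

View pics/s25c.png

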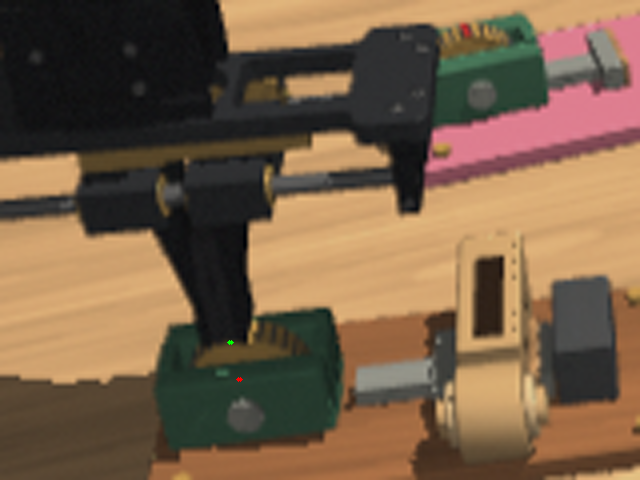

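The stalled drag averages about 3.2 N and the wheel has practically stopped, so the head is nipped. I lift off gently now.

play_rows(commands=[[0,0,0,0,0,0],[0,0,1,0,0,0],[0,0,4,0,0,0],[0,0,10,0,0,0],[0,0,20,0,0,0]])

```text
time: 28.1
position: [554.4, -242.7, 61.2]
eef_rot: [0.006, 0.775, 0.632, -0.007]
force: [-0.3, 0.1, 0.2]
grip_width: 0.5
```

play_rows(commands=[[-15,-10,25,0,0,0],[-20,-20,25,0,0,0],[-20,-30,20,0,0,0],[-10,-20,10,0,0,0],[0,0,0,0,0,0]])

```text
time: 28.52
position: [489.8, -322.5, 151.6]
eef_rot: [0.008, 0.772, 0.635, -0.005]
force: [-0.7, -0.6, 0.6]
grip_width: 0.8
```

```bash
python3 tip.py s26.png 80,220,230,330; python3 - <<'E'
from h import *
c=snap('top','top26.png'); cv2.imwrite('pics/top26c.png',cv2.resize(c['frame'][190:290,360:490],None,fx=6,fy=6,interpolation=cv2.INTER_CUBIC))
E
```

```text
[ 489.80123574 -322.54076452  151.57454832] 1.3764526120450582 [-0.74399749 -0.59820154  0.6476646 ] 0.7860583693078409 28.5167
```

View pics/s26c.png

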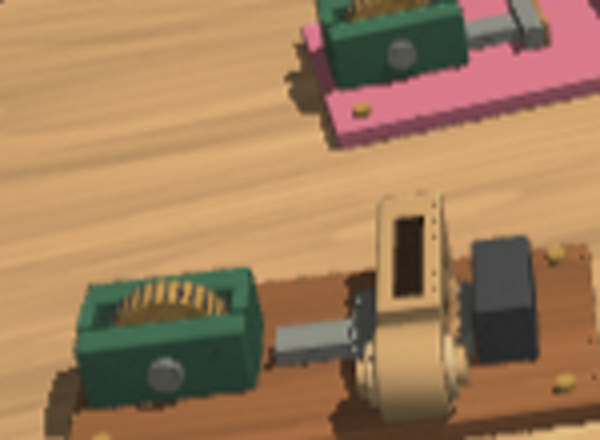

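View pics/top26c.png

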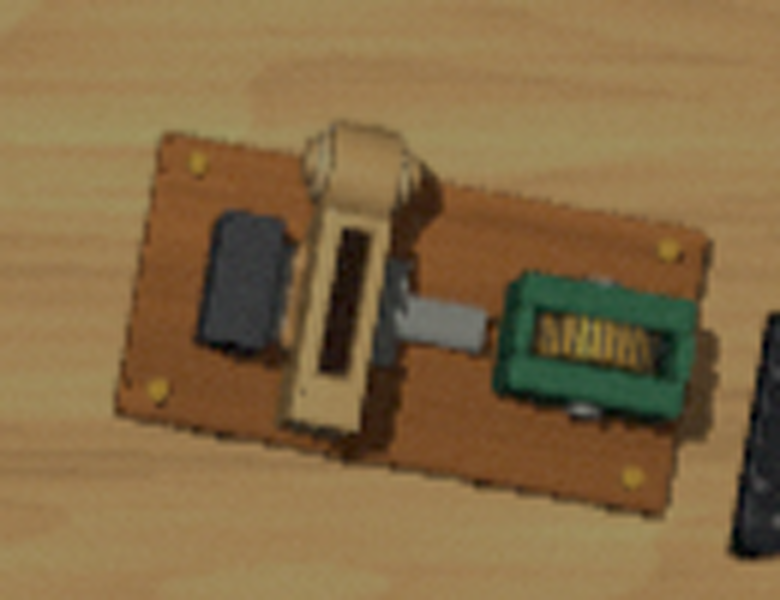

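```bash
python3 - <<'E'
from h import *
from o import ex,ey
c=load('top26.png')
f=lambda u,v:plane(c,360+u/6-.5,190+v/6-.5,52)[:2]
P=[f(*p) for p in((323,207),(388,218),(360,435),(283,425))]
m=np.mean(P,0)
for O in([572.1,-152.8],[573.7,-152.3]): d=m-O; print('mid x',d@ex+12,'y',d@ey)
d=(P[0]+P[1]-P[2]-P[3])/2; print(np.arctan2(d[1],d[0]),np.linalg.norm(d))
a=load('scene0.png');b=load('s26.png')
E
```

```text
mid x 3.250302889942324 y 9.156346815422944
mid x 1.768009553036224 y 8.373527255521783
-0.17360541984093333 81.5716029780384
```

play_rows(commands=[[0,0,0,0,0,0],[0,0,0,0,0,0],[0,0,0,0,0,0],[0,0,0,0,0,0],[0,0,0,0,0,0]])

```text
time: 29.03
position: [493.7, -312.2, 146.6]
eef_rot: [0.004, 0.769, 0.639, -0.005]
force: [0.1, -0.2, -0.1]
grip_width: 0.3
```

```bash
python3 -c "
from h import *
print(readout.observe()['position']); print(finish_job())"
```

```text
[ 493.72529625 -312.21755541  146.59528023]
the job is handed in; nothing more can be done
None
```

I laid the maple scroll head on the bed of the wooden clamp with its scroll at the far side, let go of it, and closed the jaw with five fingertip strokes on the thumbwheel. I lifted clear and handed the job in at about 29 s; no verdict came back.

**Last checks:**
- **Position:** the final top picture puts the head about 2–3 mm from the bed point along the clamp's x and about 0.01 rad off square. It stands upright in the scene view. It sits at clamp y of about +8 to +9 mm, against the pad, within about 2 mm.
- **Wheel force:** the highest downward force I read while pressing on the wheel was about 11 N, and it was mostly 5–7 N.
- **Nip force:** I stopped when the stalled drag on the wheel averaged about 3.2 N. From the figures given, that is roughly 6–11 N on the head. It may be above the 6 N aimed for, but it should be inside 3–14 N. I could not measure it directly.
- **Bystanders:** I did not work near the jar, gouge or sanding block, but I did not measure them again at the end.

**Disagreements:**
- **Fingertip height:** the real fingertips were about 23 mm above the reported TCP height, shown by a touch on the bench and by the scene picture. I corrected every height for this.
- **Camera views:** the two views disagreed by about 2–3 mm on where the clamp is, so I used a position between them.

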